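Trip the ratchet pawl and lay the tilting table flat

ROBOT

A 6-joint arm with a two-finger parallel gripper is mounted at the origin on the work surface. World frame = base frame: x ahead of the robot, y to its left, z up, the work surface at z = 0. Lengths are in m, angles in degrees, forces in N, time in s.
With the tool pointing down it reaches from about 0.275 to 0.825 m from the base axis. Payload 4.9 kg.
Tool frame: the origin (TCP) lies where the fingers leave the gripper's body, on its centre line; the fingertips stand 73 mm ahead of it and the grasp point (between the pads) lies 54 mm ahead of it (grasp_offset is the distance from the TCP to the grasp point, in m); z points along the fingers, y is the direction in which the jaws open and shut (so a half turn about z gives the same grasp; the last joint's range is limited). The gripper opens to 85 mm and grips with 20 to 120 N. Pads are 22 mm wide; open, the fingers measure 114 mm over their backs; the gripper's body (76 mm by 85 mm) begins 54 mm behind the grasp point. The pads swing forward as they close: fully open they stand 13 mm farther back than shut.
Start: joints at [63.358, 18.69, -11.035, 60.275, 0, 82.311], TCP at [0.179, 0.52, 0.304] pointing down, gripper open.
Joint ranges: [-152.03, 152.03], [-55.5, 102.48], [-74.3, 77.21], [-110.64, 120.58], [-84.22, 78.4], [-180, 180]. Speed limits (degrees/s): [147.25, 147.25, 180, 180, 180, 180].

INTERFACE

Orientations are given as a 3x3 rotation matrix whose columns are the frame's x, y, z axes.
In Python, from workcell import get_obs, read_camera, camera_model, sign_off, outline_of, grasp_offset gives the robot as it stands.
- The arm moves only by the tool step_arm, never from a script. Its argument "series" is one flat list of numbers, 7 for each row, row after row: the closure, from -1 (fully open) to 1 (shut), then the shift along the tool's x, y, z in m, then the turn, a rotation vector about the tool's x, y, z in degrees. In form: [grip, tx, ty, tz, wx, wy, wz, grip, tx, ty, tz, wx, wy, wz, ...]. A call has 1 to 20 rows; each row is the pose to reach, as a shift and turn from the pose commanded when the call began, along the tool's axes at that moment; what a row does not reach only later rows make up. A row lasts 1/12 s, in which the tool goes at most 41.7 mm and 7.16 degrees, less where a joint would pass 70% of its speed; a pose out of reach is approached as far as the arm can. A call with a gripper value outside its range is refused whole. The fingers move at their own pace and stop on an object; "force" is the grip in N (left out, the last holds). Time passes only in rows, so rows that repeat a pose let the fingers close. It gives the time, the measured TCP pose, the force and the opening at its end, in the units of the state.
- get_obs(): the state, without advancing time (a new reading comes with each control period).
- read_camera(name): name is "scene" or "top" or "wrist"; returns the picture (420x560x3 uint8, red, green, blue); there is no depth.
- camera_model(name): a dict with "K" (3x3 intrinsics, pixels), "rvec" (rotation vector, rad) and "tvec" (3), from world to camera coordinates, as OpenCV has them; the wrist camera has in their place "hand_eye" (4x4, takes a point from camera to tool coordinates, whose origin is the TCP and whose axes are the flange's). Camera axes: x right, y down, z forward; pixel columns grow to the right and rows downward; lengths in m; the calibration is good to about 2 mm. A picture is of the moment at which its call begins: read the wrist's pose just before it. camera_model takes no time and is no camera call.
- sign_off(): hands the job in, once; it reports no verdict.
Trained networks look in the newest picture that a camera, given by its name, has taken for a name from the list of things; names that differ only in an ending like _2 or _b are one class to them, and where a whole thing is asked for, a point or a joint stands for the part that bears it (a point fixed in the world has none). Each returns a list of dicts, best first, with "p" (0 to 1); they miss things now and then, are a little off and sometimes report something else, mostly with a low value. They report only what shows in the picture. A call takes as long as a camera call.
- outline_of(camera, label): "region" (420x560 bool, what is visible of it) and "rect" ([centre column, centre row, width, height] in pixels, round what is visible of it).
The state is a dict: "t": time; "joints": joint angles; "qvel": joint speeds; "effort": joint torques, N m; "ee_pos": TCP position; "eef_rot": TCP orientation; "force": force on the tool from outside, world axes, zero at the start; "ft_torque": the same for the moment, N m; "grip_width": finger opening in m.
Only numpy, scipy, OpenCV 4.12 (cv2) and the standard library are available. Lean on these libraries where they do the work, as an engineer would, in place of code of your own. Each camera call takes 0.05 s, during which the arm holds its last target. There are 200 camera calls.

TASK

The tilting table on the inspection bench stands propped up on its ratchet. Press the pawl's finger tab down until the pawl snaps over and stays clear of the toothed wheel, then push the raised free edge of the plate down past the teeth, steadily and without slamming it, until the plate lies flat on its rest posts with the pawl still clear. This is fingertip work, nothing is to be picked up: do not raise the plate, keep off the vice bolted to it, and leave the gauges, V-block and control pendant where they stand.

Things in the scene. Friction and masses are not known exactly. Their poses are not given: they have to be found in the camera images.
- ratchet_base: cream base of the tilting table, fixed on the bench, 300 x 200 x 14 mm. Origin: centre of its underside (bench, z = 0). x runs from the plate's free end (-x) to the pawl's tab (+x), y is parallel to the hinge, z up. Hinge cheeks at x = +40 mm, 150 mm over their outer faces, 103 mm high. Toothed wheel and pawl are at y = -85 mm. Two rest posts for the plate at x = -125 mm, tops 74 mm high
- hinge_axis (a point): point on the plate's hinge axis, midway between the cheeks: 40 mm towards +x of the base's origin and 80 mm above the bench. The axis is the base's y
- tilt_plate (a joint): tilt of the plate, rad: 0 = flat on the rest posts; 0.55 to 0.63 at the start, held by the ratchet (up to 0.1 of play). Aluminium plate 210 x 120 x 12 mm, its mid-plane through the hinge axis; reaches 190 mm from the axis to the base's -x (free edge), 20 mm the other way. Pawl clear: a stiff hinge keeps it where it is left, and 3 to 9 N on the free edge moves it down
- push_spot (a point): where to push: on the plate's upper face, on its centre line, 168 mm from the hinge axis and 22 mm from the free edge, on the bare strip (120 mm wide; it begins at the vice's end, 126 mm from the axis, and ends at the edge). Moves with the plate: 86 mm above the bench when flat, about 175 mm at the start. Its axes are the plate's (z out of the upper face)
- pawl (a joint): turn of the pawl, rad: 0 = engaged in the toothed wheel, 0.35 = fully clear, against its stop. Pivot axis parallel to the base's y, 44 mm towards +x of the hinge axis and 56 mm below it. An over-centre spring holds it at either end and snaps it over past 0.175; pressing the tab takes about 2 to 5 N
- pawl_tab (a point): centre of the upper face of the pawl's finger tab, a flat grooved steel pad 36 (along x) x 34 x 5 mm at the base's +x end, 72 mm above the bench while engaged. Pressed downwards: to fully clear this point sinks 27 mm, moves 12 mm to the base's +x and tilts outwards 0.35 rad. Nothing above it; the toothed wheel (110 mm diameter, 12 mm thick, on the hinge axis) begins 59 mm from it towards -x
- vice: small steel grinding vice with a workpiece in its jaws, bolted on the plate: 98 mm along the plate, 50 mm wide, 38 mm high. Origin: centre of its underside, 77 mm from the hinge axis. Not to be pushed on
- ring_gauge: bystander, loose steel ring, 52 mm outside, 26 mm bore, 32 mm high, 0.33 kg; origin at the centre of its underside
- v_block: bystander, loose dark steel V-block, 60 x 45 x 42 mm, 0.5 kg; origin at the centre of its underside
- plug_gauge: bystander, loose steel plug gauge standing on its 36 mm foot, 78 mm high; origin at the centre of its underside
- pendant: bystander, loose cream control pendant lying flat, 190 x 100 x 34 mm with keys to 51 mm; origin at the centre of its underside

How it is judged (in metres and radians):
On the way, in this order (a step that is already met when the one before it is completed fails the run):
1. the pawl is pressed clear of the wheel while the plate still stands up (value of joint pawl above 0.25 rad and value of joint tilt_plate above 0.45 rad), for 0.1 s.
2. the plate is pushed down flat (value of joint tilt_plate below 0.025 rad), for 0.2 s.
At the end, for the whole second after the job is handed in: the plate lies flat on its rest posts (tilt under 0.025 rad, about 4 mm at the free edge) and at rest, and the pawl is still clear of the wheel (over 0.25 rad) (value of joint tilt_plate below 0.025 rad and value of joint pawl above 0.25 rad and velocity of joint tilt_plate between -0.05 and 0.05 rad/s); the robot touches nothing.
It fails at once if the plate is raised instead of lowered (value of joint tilt_plate above 0.7 rad).
It fails at once if the plate is forced down with the pawl still in the teeth (value of joint tilt_plate below 0.45 rad and value of joint pawl below 0.12 rad).
It fails at once if the plate is slammed down (faster than 2.5 rad/s, 0.4 m/s at the free edge) (velocity of joint tilt_plate below -2.5 rad/s).
It fails at once if the vice is pushed on (over 3 N) (contact force between any of the fingers, the arm and vice above 3 N).
It fails at once if a bystander (ring gauge, V-block, plug gauge or pendant) is moved over 15 mm or lifted (distance of any of ring_gauge, v_block, plug_gauge, pendant from where it was at the start of the episode above 0.015 m).
It also fails if it takes over 40 s, if anything falls off the work surface, if the arm or the gripper's body presses on something with over 40 N, if the wrist force passes 120 N, or if a joint passes its speed limit or range.

## Working session

There is one attempt and no reset: what is moved stays moved. The work goes in short steps, Python scripts to look and compute and a tool call to move; the robot and the scene stay as the last step left them, time stands still between calls to the robot, and variables do not carry over. Pictures are saved under pics/ and viewed, about 8 in all and at most 12, crops included, and the job is handed in when it is done.

Besides the shell and the picture viewer there is one more tool, called as name(argument=value, ...) on one line, values as JSON. step_arm: Moves the arm, as the interface text tells. Its arguments: {"type":"object","properties":{"series":{"type":"array"},"force":{"type":"number"}},"required":["series"]}

```bash
mkdir -p pics; cat > h.py <<'E'
import numpy as np, cv2
from workcell import *
def snap(n,f):
    im=read_camera(n); cv2.imwrite('pics/'+f,cv2.cvtColor(im,cv2.COLOR_RGB2BGR)); return im
def ray(n,px):
    m=camera_model(n);R=cv2.Rodrigues(np.array(m['rvec'],float))[0];t=np.array(m['tvec'],float).ravel()
    d=R.T@np.linalg.inv(np.array(m['K']))@[px[0],px[1],1]; return -R.T@t,d
def atz(n,px,z):
    c,d=ray(n,px); return c+d*(z-c[2])/d[2]
def proj(n,P):
    m=camera_model(n); return cv2.projectPoints(np.array(P,float).reshape(-1,3),np.array(m['rvec'],float),np.array(m['tvec'],float),np.array(m['K'],float),None)[0].reshape(-1,2)
E
python3 - <<'E'
from h import *
a=snap('scene','s1.png');b=snap('top','t1.png')
for n in('scene','top'):
    print(n,np.round(ray(n,(280,210))[0],3))
    for l in('ratchet_base','pawl_tab','tilt_plate','vice','ring_gauge','v_block','plug_gauge','pendant'):
        for o in outline_of(n,l)[:2]: print(l,round(o['p'],2),np.round(o['rect']),cv2.minAreaRect(np.argwhere(o['region'])[:,::-1].astype(np.int32)))
o=get_obs();print(o)
E
```

```text
scene [1.086 0.596 0.724]
ratchet_base 0.83 [323. 209. 101. 127.] ((313.6127014160156, 210.41891479492188), (126.55799865722656, 73.863037109375), 64.25929260253906)
ratchet_base 0.38 [351. 263.  13.  31.] ((353.03228759765625, 262.91845703125), (13.146394729614258, 30.231159210205078), 3.1798300743103027)
pawl_tab 0.7 [306. 244.  20.  25.] ((304.5730895996094, 245.66537475585938), (28.767501831054688, 13.243575096130371), 52.12501525878906)
tilt_plate 0.56 [315. 193.  63.  91.] ((307.98779296875, 190.39024353027344), (85.12264251708984, 60.738037109375), 70.66519165039062)
vice 0.9 [318. 184.  34.  43.] ((317.0448303222656, 184.46205139160156), (39.16759490966797, 31.416282653808594), 49.76364517211914)
ring_gauge 0.64 [278. 188.  18.  17.] ((278.0, 186.5), (15.0, 16.0), 90.0)
v_block 0.97 [264. 232.  22.  24.] ((262.7647705078125, 230.55886840820312), (23.768489837646484, 20.61552619934082), 75.96376037597656)
v_block 0.35 [324. 212. 103. 122.] ((314.1289978027344, 209.9283447265625), (126.98992156982422, 75.27189636230469), 64.32318115234375)
plug_gauge 0.84 [354. 262.  10.  32.] 
[... 1592 characters left out ...]
5042e+01,  6.02741311e+01,
       -1.75144787e-03,  8.23105792e+01]), 'qvel': array([ 0.03227247,  0.04716944,  0.04810349, -0.09435281,  0.01067548,
        0.05079715]), 'effort': array([ 6.56768716e-04, -4.43315005e+01,  2.62761283e+01,  8.31856578e-04,
       -1.83107491e-04,  7.03880687e-06]), 'ee_pos': array([0.17863337, 0.52021234, 0.3039039 ]), 'eef_rot': array([[-9.45794063e-01,  3.24766975e-01,  5.42674495e-05],
       [ 3.24766977e-01,  9.45794063e-01,  4.00038186e-05],
       [-3.83339124e-05,  5.54596497e-05, -9.99999998e-01]]), 'force': array([-0.19640138, -0.5294523 ,  0.91530982]), 'ft_torque': array([-0.00606947, -0.02464237, -0.01059479]), 'grip_width': 0.08551234425130123}
```

View pics/s1.png

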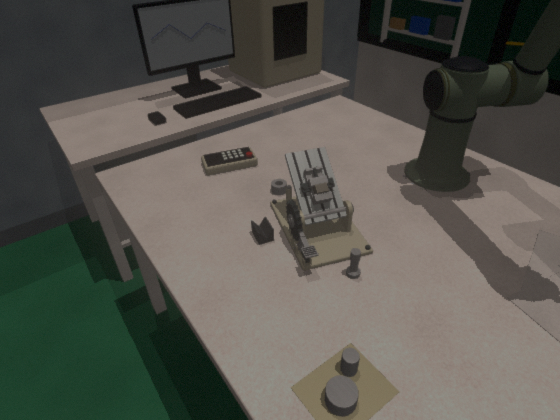

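View pics/t1.png

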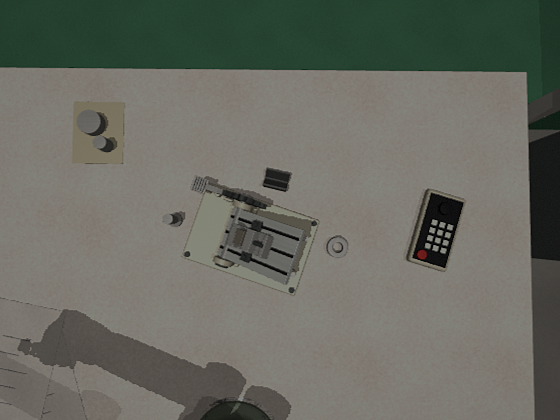

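```bash
cat >> h.py <<'E'
def frame(x,y,th):
    T=np.eye(4);c,s=np.cos(th),np.sin(th);T[:3,:3]=[[c,-s,0],[s,c,0],[0,0,1]];T[:2,3]=x,y;return T
def tf(T,p): return (T[:3,:3]@np.reshape(p,(-1,3)).T).T+T[:3,3]
E
python3 - <<'E'
from h import *
p=[atz('top',q,.018) for q in((187,254),(292,290),(317,223))]
for q in p: print(np.round(q,3))
c=(p[0]+p[2])/2; d=p[0]-p[1]; th=np.arctan2(d[1],d[0]); print(c,np.degrees(th),np.linalg.norm(d),np.linalg.norm(p[2]-p[1]))
tab=atz('top',(200.5,185),.072);print('tab',tab)
T=frame(c[0],c[1],th);print('tab in base',np.linalg.inv(T)@np.r_[tab,1])
for n,f in(('top','t1'),('scene','s1')):
    im=cv2.imread(f'pics/{f}.png');
    b=proj(n,tf(T,[[-.15,-.1,.014],[.15,-.1,.014],[.15,.1,.014],[-.15,.1,.014]]));
    x0,y0=(150,150) if n=='top' else (220,130)
    k=4;cr=cv2.resize(im[y0:y0+150,x0:x0+190],None,fx=k,fy=k,interpolation=cv2.INTER_CUBIC)
    cr=cv2.convertScaleAbs(cr,alpha=1.4)
    s=lambda q:tuple(int(v) for v in (q-[x0,y0])*k+k/2)
    for i in range(4): cv2.line(cr,s(b[i]),s(b[(i+1)%4]),(0,0,255),1)
    q=proj(n,tf(T,[[.143,-.085,.072],[.04,0,.08],[.04,.075,.103],[.04,-.075,.103],[-.125,0,.074]]))
    for v in q: cv2.circle(cr,s(v),4,(0,255,0),1)
    cv2.imwrite(f'pics/{f}c.png',cr)
E
```

```text
[0.472 0.122 0.018]
[ 0.384 -0.14   0.018]
[ 0.551 -0.202  0.018]
[ 0.51135222 -0.03997396  0.018     ] 71.53704079617943 0.27640948661332915 0.1779832847224673
tab [0.63858395 0.08066114 0.072     ]
tab in base [ 0.15471906 -0.08247881  0.072       1.        ]
```

View pics/t1c.png

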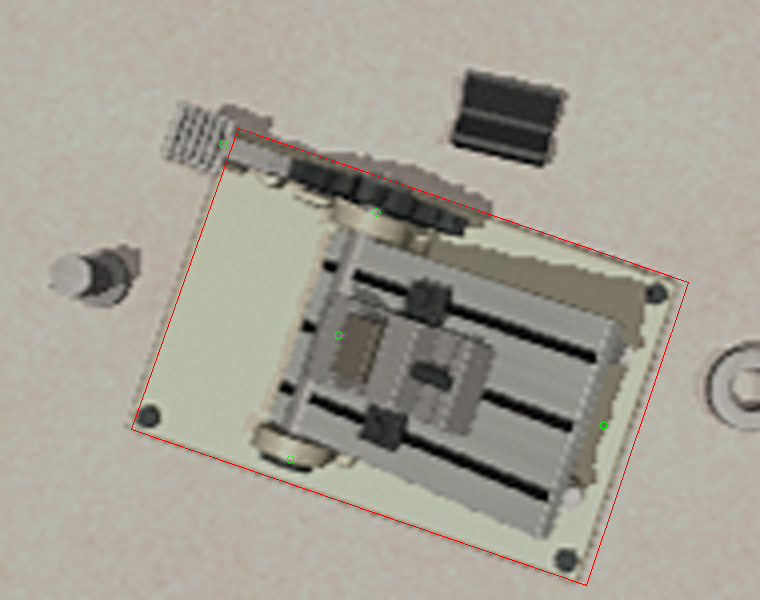

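View pics/s1c.png

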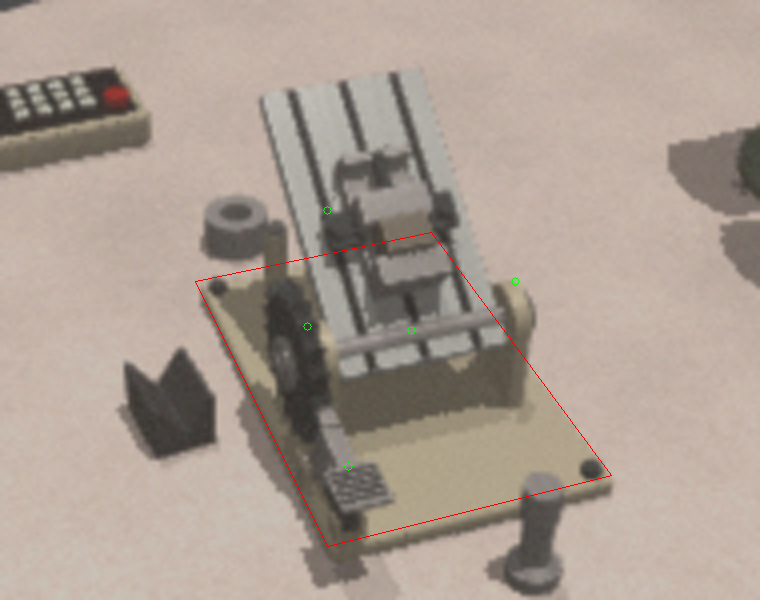

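The base fit from the bolts puts its outline on the base edges in the top view. It gives a tab at (0.640, 0.080), 0.155 m along base x, which agrees with the given geometry. The tool's y axis already lies along base x, so no turn is needed. I'll go above the tab with the fingers shut.

step_arm(series=[1, -0.29, -0.13, 0.03, 0, 0, 0, 1, -0.579, -0.266, 0.08, 0, 0, 0, 1, -0.579, -0.266, 0.08, 0, 0, 0, 1, -0.579, -0.266, 0.08, 0, 0, 0, 1, -0.579, -0.266, 0.08, 0, 0, 0, 1, -0.579, -0.266, 0.08, 0, 0, 0, 1, -0.579, -0.266, 0.08, 0, 0, 0, 1, -0.579, -0.266, 0.08, 0, 0, 0, 1, -0.579, -0.266, 0.08, 0, 0, 0, 1, -0.579, -0.266, 0.08, 0, 0, 0, 1, -0.579, -0.266, 0.08, 0, 0, 0, 1, -0.579, -0.266, 0.08, 0, 0, 0, 1, -0.579, -0.266, 0.08, 0, 0, 0, 1, -0.579, -0.266, 0.08, 0, 0, 0, 1, -0.579, -0.266, 0.08, 0, 0, 0, 1, -0.579, -0.266, 0.08, 0, 0, 0, 1, -0.579, -0.266, 0.08, 0, 0, 0, 1, -0.579, -0.266, 0.08, 0, 0, 0, 1, -0.579, -0.266, 0.08, 0, 0, 0, 1, -0.579, -0.266, 0.08, 0, 0, 0])

```text
t: 2.57
ee_pos: [0.639, 0.0817, 0.2241]
eef_rot: [[-0.946, 0.323, -0.0], [0.323, 0.946, 0.0], [0.001, 0.0, -1.0]]
force: [0.9, -0.1, 0.8]
grip_width: 0.0001
```

```bash
python3 - <<'E'
from h import *
o=get_obs();im=snap('wrist','w1.png')
print(o['t'],o['ee_pos'],o['eef_rot'],o['grip_width'],o['force'])
m=camera_model('wrist');H=np.array(m['hand_eye']);K=np.array(m['K']);print(H)
W=np.eye(4);W[:3,:3]=o['eef_rot'];W[:3,3]=o['ee_pos'];C=W@H
for r in outline_of('wrist','pawl_tab')[:2]:
    c=cv2.minAreaRect(np.argwhere(r['region'])[:,::-1].astype(np.int32))
    for q in (c[0],r['rect'][:2]):
        d=C[:3,:3]@np.linalg.inv(K)@[q[0],q[1],1];print(r['p'],q,c,C[:3,3]+d*(.072-C[2,3])/d[2])
E
```

```text
2.5667 [0.63897276 0.08167691 0.22410323] [[-9.46255267e-01  3.23420348e-01 -4.97871478e-04]
 [ 3.23420255e-01  9.46255394e-01  2.60090411e-04]
 [ 5.55232103e-04  8.50902012e-05 -9.99999842e-01]] 0.00012123351116584076 [ 0.85008066 -0.14555247  0.77459702]
[[ 2.82348069e-05 -9.56097204e-01 -2.93049716e-01  7.47819415e-02]
 [ 9.99999756e-01 -1.77606987e-04  6.75804592e-04 -1.20143588e-04]
 [-6.98182558e-04 -2.93049664e-01  9.56096965e-01 -6.97212920e-02]
 [ 0.00000000e+00  0.00000000e+00  0.00000000e+00  1.00000000e+00]]
0.8 (248.5, 219.0) ((248.5, 219.0), (44.0, 113.0), 90.0) [0.63111026 0.06071833 0.072     ]
0.8 [248.2, 220.8] ((248.5, 219.0), (44.0, 113.0), 90.0) [0.63239816 0.05999219 0.072     ]
0.31 (100.49998474121094, 131.99996948242188) ((100.49998474121094, 131.99996948242188), (200.99996948242188, 263.99993896484375), 0.0) [ 0.53704446 -0.01514881  0.072     ]
0.31 [101.0, 132.3] ((100.49998474121094, 131.99996948242188), (200.99996948242188, 263.99993896484375), 0.0) [ 0.53734031 -0.0149152   0.072     ]
```

View pics/w1.png

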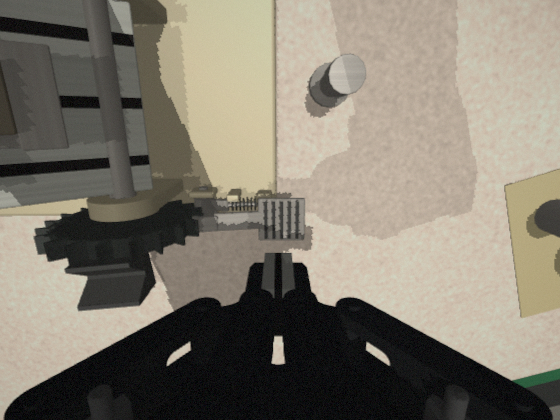

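The close view shows the grooved pad at about (282, 219) px, which places the tab at (0.640, 0.085), 3 mm further along tool y. The network's centre was off because it included the lever arm. I'll press now.

step_arm(series=[1, 0, 0.003, 0.03, 0, 0, 0, 1, 0, 0.003, 0.06, 0, 0, 0, 1, 0, 0.003, 0.072, 0, 0, 0, 1, 0, 0.003, 0.075, 0, 0, 0, 1, 0, 0.003, 0.078, 0, 0, 0, 1, 0, 0.003, 0.081, 0, 0, 0, 1, 0, 0.004, 0.084, 0, 0, 0, 1, 0, 0.005, 0.087, 0, 0, 0, 1, 0, 0.006, 0.09, 0, 0, 0, 1, 0, 0.007, 0.093, 0, 0, 0, 1, 0, 0.008, 0.096, 0, 0, 0, 1, 0, 0.008, 0.096, 0, 0, 0, 1, 0, 0.008, 0.096, 0, 0, 0])

```text
t: 3.75
ee_pos: [0.6421, 0.0879, 0.1273]
eef_rot: [[-0.946, 0.325, -0.001], [0.325, 0.946, -0.0], [0.001, -0.001, -1.0]]
force: [0.0, -0.6, 0.4]
grip_width: -0.0001
```

```bash
python3 - <<'E'
from h import *
print(get_obs()['force']);im=snap('scene','s2.png');read_camera
cv2.imwrite('pics/s2c.png',cv2.cvtColor(cv2.resize(im[130:290,220:410],None,fx=4,fy=4,interpolation=cv2.INTER_CUBIC),cv2.COLOR_RGB2BGR))
E
```

```text
[ 0.04517338 -0.55778448  0.36166541]
```

View pics/s2c.png

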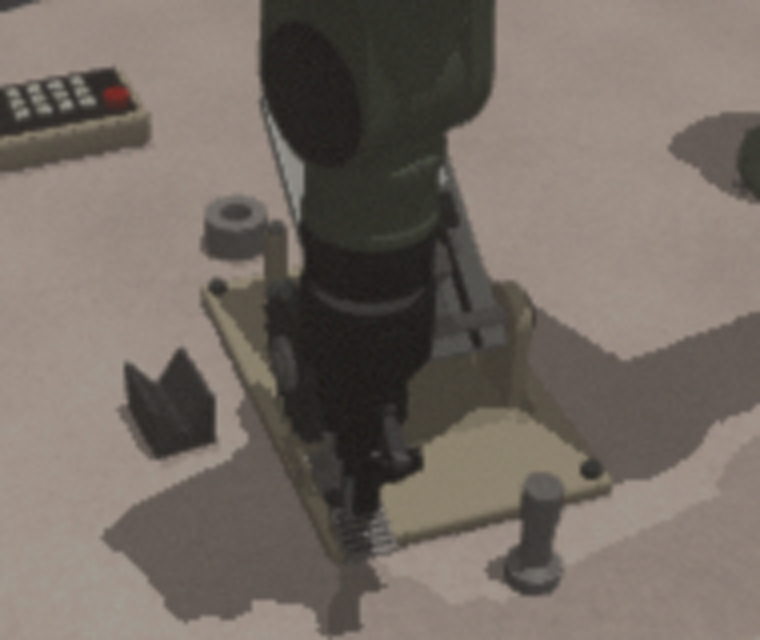

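The tab is now low and tilted outwards, at about (365, 530) in the crop. The force is gone, so the pawl snapped away from the finger. I'll lift off and travel high over the push spot.

step_arm(series=[1, 0, 0, -0.04, 0, 0, 0, 1, 0, 0, -0.08, 0, 0, 0, 1, 0, 0, -0.12, 0, 0, 0, 1, 0, 0, -0.16, 0, 0, 0, 1, 0, 0, -0.18, 0, 0, 0, 1, 0.082, -0.25, -0.18, 0, 0, 0, 1, 0.082, -0.25, -0.18, 0, 0, 0, 1, 0.082, -0.25, -0.18, 0, 0, 0, 1, 0.082, -0.25, -0.18, 0, 0, 0, 1, 0.082, -0.25, -0.18, 0, 0, 0, 1, 0.082, -0.25, -0.18, 0, 0, 0, 1, 0.082, -0.25, -0.18, 0, 0, 0, 1, 0.082, -0.25, -0.18, 0, 0, 0, 1, 0.082, -0.25, -0.18, 0, 0, 0])

```text
t: 4.97
ee_pos: [0.4835, -0.1224, 0.3083]
eef_rot: [[-0.945, 0.327, 0.001], [0.327, 0.945, 0.0], [-0.001, 0.0, -1.0]]
force: [0.3, -0.9, -0.4]
grip_width: -0.0001
```

```bash
python3 - <<'E'
from h import *
o=get_obs();print(o['ee_pos'],o['force']);a=snap('scene','s3.png');b=snap('wrist','w3.png')
a=cv2.resize(a[160:280,250:390],(490,420),interpolation=cv2.INTER_CUBIC);b=b[:,120:430]
cv2.imwrite('pics/c3.png',cv2.cvtColor(np.hstack([a,b]),cv2.COLOR_RGB2BGR))
E
```

```text
[ 0.48352567 -0.12235109  0.30831569] [ 0.2621367  -0.89684539 -0.39800768]
```

View pics/c3.png

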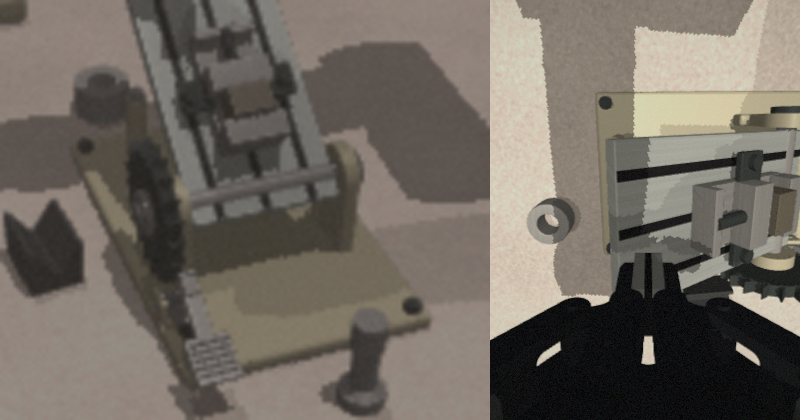

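The pawl is clear and stays there, with the plate still up. In the wrist view the tip is over the bare strip, midway between the free edge (column 608) and the vice (column 692). I'll push down along the arc.

step_arm(series=[1, 0, 0, 0.03, 0, 0, 0, 1, 0, 0, 0.044, 0, 0, 0, 1, 0, 0, 0.049, 0, 0, 0, 1, 0, -0.002, 0.054, 0, 0, 0, 1, 0, -0.004, 0.06, 0, 0, 0, 1, 0, -0.007, 0.066, 0, 0, 0, 1, 0, -0.009, 0.072, 0, 0, 0, 1, 0, -0.011, 0.078, 0, 0, 0, 1, 0, -0.013, 0.084, 0, 0, 0, 1, 0, -0.015, 0.09, 0, 0, 0, 1, 0, -0.017, 0.096, 0, 0, 0, 1, 0, -0.019, 0.102, 0, 0, 0, 1, 0, -0.021, 0.108, 0, 0, 0, 1, 0, -0.022, 0.114, 0, 0, 0, 1, 0, -0.023, 0.12, 0, 0, 0, 1, 0, -0.024, 0.126, 0, 0, 0, 1, 0, -0.025, 0.132, 0, 0, 0, 1, 0, -0.026, 0.137, 0, 0, 0, 1, 0, -0.026, 0.141, 0, 0, 0, 1, 0, -0.026, 0.143, 0, 0, 0])

```text
t: 6.73
ee_pos: [0.4771, -0.1473, 0.166]
eef_rot: [[-0.946, 0.324, 0.002], [0.324, 0.946, -0.004], [-0.003, -0.004, -1.0]]
force: [-1.4, -4.6, 7.3]
grip_width: -0.0003
```

step_arm(series=[1, 0, 0, 0.002, 0, 0, 0, 1, 0, 0, 0.004, 0, 0, 0, 1, 0, 0, 0.006, 0, 0, 0, 1, 0, 0, 0.007, 0, 0, 0, 1, 0, 0, 0.008, 0, 0, 0, 1, 0, 0, 0.009, 0, 0, 0, 1, 0, 0, 0.009, 0, 0, 0, 1, 0, 0, 0.009, 0, 0, 0])

```text
t: 7.4
ee_pos: [0.4771, -0.1472, 0.1586]
eef_rot: [[-0.946, 0.324, 0.003], [0.324, 0.946, -0.005], [-0.004, -0.004, -1.0]]
force: [-5.1, -2.3, 16.8]
grip_width: 0.0001
```

step_arm(series=[1, 0, 0, 0.001, 0, 0, 0, 1, 0, 0, 0.002, 0, 0, 0, 1, 0, 0, 0.002, 0, 0, 0, 1, 0, 0, 0.002, 0, 0, 0])

```text
t: 7.73
ee_pos: [0.4771, -0.1472, 0.1584]
eef_rot: [[-0.946, 0.324, 0.003], [0.324, 0.946, -0.006], [-0.005, -0.004, -1.0]]
force: [-9.8, 0.5, 35.8]
grip_width: -0.0001
```

The force rose from 17 to 36 N over 0.2 mm with the tip at 85 mm, so the plate is hard on its posts. I'll lift off and check.

step_arm(series=[1, 0, 0, -0.004, 0, 0, 0, 1, 0, 0, -0.015, 0, 0, 0, 1, 0, 0, -0.05, 0, 0, 0, 1, 0, 0, -0.09, 0, 0, 0, 1, 0, 0, -0.13, 0, 0, 0, 1, 0.1, -0.03, -0.16, 0, 0, 0, 1, 0.2, -0.03, -0.16, 0, 0, 0, 1, 0.2, -0.03, -0.16, 0, 0, 0, 1, 0.2, -0.03, -0.16, 0, 0, 0, 1, 0.2, -0.03, -0.16, 0, 0, 0, 1, 0.2, -0.03, -0.16, 0, 0, 0, 1, 0.2, -0.03, -0.16, 0, 0, 0])

```text
t: 8.73
ee_pos: [0.2759, -0.1091, 0.315]
eef_rot: [[-0.946, 0.324, 0.003], [0.324, 0.946, -0.002], [-0.003, -0.001, -1.0]]
force: [1.0, -0.1, -0.8]
grip_width: 0.0002
```

```bash
python3 - <<'E'
from h import *
o=get_obs();print(o['ee_pos'],o['force']);a=snap('scene','s4.png');b=snap('top','t4.png')
c=np.hstack([cv2.resize(i,(400,400),interpolation=cv2.INTER_CUBIC) for i in (a[140:290,240:390],b[150:310,160:320])])
cv2.imwrite('pics/c4.png',cv2.cvtColor(c,cv2.COLOR_RGB2BGR))
E
```

```text
[ 0.27587686 -0.10906398  0.31498855] [ 1.04735838 -0.0829322  -0.77705835]
```

View pics/c4.png

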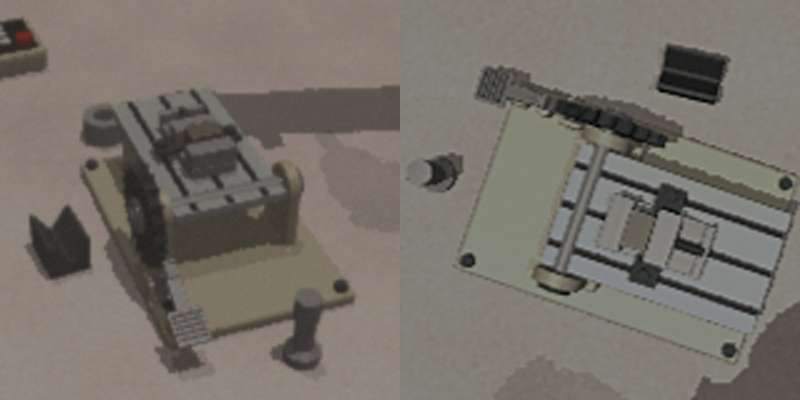

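The plate lies flat, with its free edge at about (770, 265). The tab is still low and clear at (188, 325), the bystanders haven't moved, and the arm is clear.

```bash
python3 -c "
from workcell import *
print(sign_off())"
```

```text
the job is handed in; nothing more can be done
None
```

The plate is down flat on its rest posts with the pawl still clear, and I've handed the job in at about 9 s of the 40 s allowed. `sign_off` reports no verdict, so these are my own checks:

- **Pawl:** I pressed the tab with shut fingertips until it snapped away from the finger and the force dropped to about zero. It was clear with the plate still up, and clear again in the last pictures.
- **Plate:** I pushed it down along its arc in about 2.5 s, at roughly 70 mm/s, easing off near the bottom. At the end the force rose from 17 to 36 N over 0.2 mm with the fingertip at 85 mm. The flat plate's upper face should be at 86 mm, so it was hard on the posts. I didn't measure the final tilt in numbers; it looks flat in both views after lift-off.
- **Surroundings:** The fingers stayed on the bare strip, off the vice. The ring gauge, V-block and plug gauge look unmoved in the last views. The pendant was only partly in frame, and the arm never went near it. The arm ended well clear, with about 1 N of residual reading.

**Disagreement:** In the close view, the network placed the tab about 26 mm off because it included the lever arm. I used the pad's edges in the picture instead, and those agreed with the base fit to within about 6 mm.

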